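# Lock the desktop synth into its cradle

### The job

The small desktop synth sits loose in its cradle. Slide the clamp jaw along by its wing knob until it has pushed the synth fully home against the fixed end stop with no play left, without crushing it, and keep it there while you turn the knob clockwise until it suddenly goes tight; from that point give it one eighth of a turn more, no further, and let go. Leave everything else on the desk where it is.

Things in the scene. Friction and masses are not known exactly. Their poses are not given: they have to be found in the camera images.
- tray: Dark steel instrument cradle, fixed to the desk: floor plate 150 (x) by 360 (y) mm, its top 12 mm above the desk. Origin: centre of the underside, z up. Fixed end stop at the +y end, 110 mm wide, top 46 mm above the desk, rubber inner face at y = +172 mm. The jaw slides along y in the -y half; towards +y closes it.
- synth: Grey desktop synth, loose on the cradle floor: 120 (x) by 170 (y) by 43 mm plus 12 mm control caps, 0.35 to 0.6 kg. Origin: centre of the underside; axes about the cradle's. Starts 8 to 22 mm short of the end stop, up to 3 degrees askew; sliding it takes 2 to 5 N. Fully home: origin at y = +87 mm in the cradle's frame.
- jaw: Sliding jaw, bright steel angle: upright plate 100 mm wide (x) with a rubber face to +y, top 42 mm above the cradle floor; behind it a foot plate 90 mm long to -y, top 10 mm above that floor. Origin: foot of the rubber face, at floor level. Slides along the cradle's y with 1.5 N of drag while the screw is slack. Starts 20 to 60 mm short of the synth.
- jaw_face (a point): Centre of the jaw's rubber face, 26 mm above the cradle floor.
- knob: Upright clamp screw with a black wing knob, through the jaw's foot plate 55 mm behind (-y of) the rubber face; its round foot bears on the cradle floor and locks the jaw. Origin: on the axis, at floor level. Clockwise from above tightens; it sinks 3 mm a turn and stays where left. Starts slack, 0.1 to 0.75 turn short of bearing, unseen. Wing: bar 54 mm (own x) by 13 mm (own y), 32 mm high.
- knob_grip (a point): On the knob's axis where to grip the wing, 53 mm above the cradle floor (65 above the desk); x along the bar, y across its 13 mm. The bar spans 30 to 62 mm above that floor; hub below it 25 mm across. Slack it turns at 0.02 to 0.06 N m; once the foot bears the torque goes up by about 0.4 N m per rad, so 0.10 N m means tight.
- pedal: Bystander: blue-grey effects pedal 115 x 66 x 47 mm. Origin under its centre.
- drive: Bystander: portable drive in a rubber sleeve, 82 x 130 x 24 mm. Origin under its centre.
- mic: Bystander: handheld microphone lying on the desk, 165 mm long, 50 mm high at the head. Origin under its middle.
- pen: Bystander: pen lying on the desk, 140 mm long.
- power_box: Bystander: black power supply box 60 x 140 x 34 mm.
- mug: Bystander: white mug, 80 mm across, 95 mm high.
- tape: Bystander: roll of dark tape lying flat, 90 mm across, 24 mm high.

How it is judged (in metres and radians):
On the way, in this order (a step that is already met when the one before it is completed fails the run):
1. the jaw has pushed the synth home against the end stop, square, with the screw still slack (y of synth in the frame of tray above 0.085 m and y of jaw_face in the frame of synth above -0.087 m and angle between the y axis of synth and the y axis of tray, either way round below 0.03 rad and contact force between knob and tray below 2 N), for 0.2 s.
2. with the synth still home the screw's foot bears on the cradle floor (y of synth in the frame of tray above 0.085 m and y of jaw_face in the frame of synth above -0.087 m and contact force between knob and tray above 4 N), for 0.05 s.
At the end, for the whole second after the job is handed in: Synth within 2 mm of the end stop and square to it (1.7 degrees); jaw within 2 mm of the synth; screw bearing on the cradle floor with 19 to 59 N, that is 0.45 to 1.4 rad past first touch; everything at rest and let go (y of synth in the frame of tray above 0.085 m and y of jaw_face in the frame of synth above -0.087 m and angle between the y axis of synth and the y axis of tray, either way round below 0.03 rad and contact force between knob and tray between 19 and 59 N and linear speed of synth below 0.01 m/s).
It fails at once if the screw is badly overtightened (contact force between knob and tray above 110 N).
It fails at once if the synth is squeezed with more than 35 N (contact force between jaw and synth above 35 N).
It fails at once if the synth is tipped or lifted (angle between synth's own z axis and vertical above 0.12 rad).
It fails at once if a bystander is pushed away by more than 30 mm (distance of any of pedal, drive, mic, pen, power_box, mug, tape from where it was at the start of the episode above 0.03 m).
It also fails if it takes over 72 s, if anything falls off the work surface, if the arm or the gripper's body presses on something with over 40 N, if the wrist force passes 120 N, or if a joint passes its speed limit or range.

### The arm

A 6-joint arm with a two-finger parallel gripper is mounted at the origin on the work surface. World frame = base frame: x ahead of the robot, y to its left, z up, the work surface at z = 0. Lengths are in mm, angles in rad, forces in N, time in s.
With the tool pointing down it reaches from about 350 to 775 mm from the base axis. Payload 5.5 kg.
Tool frame: the origin (TCP) lies at the very end of the fingers, on their centre line; the grasp point (between the pads) lies 19 mm behind it (arm.pinch_z is the distance from the TCP to the grasp point, in mm); z points along the fingers, y is the direction in which the jaws open and shut (so a half turn about z gives the same grasp; the last joint's range is limited). The gripper opens to 85 mm and grips with 20 to 120 N. Pads are 22 mm wide; open, the fingers measure 114 mm over their backs; the gripper's body (76 mm by 85 mm) begins 54 mm behind the grasp point. The pads swing forward as they close: fully open they stand 13 mm farther back than shut.
Start: joints at [-1.327, 0.313, 0.046, 1.304, 0, 1.431], TCP at [215.306, -533.212, 231.323] pointing down, gripper open.
Joint ranges: [-2.76, 2.76], [-0.86, 1.69], [-1.03, 1.26], [-2.2, 2.34], [-1.47, 1.5], [-3.14, 3.14]. Speed limits (rad/s): [2.57, 2.57, 3.14, 3.14, 3.14, 3.14].

### API

Orientations are given as a unit quaternion [w, x, y, z].
In Python, from workcell import arm gives the robot as it stands.
- The arm moves only by the tool carry_out, never from a script. Its argument "increments" is a list of rows, each an object with "travel": the shift along the tool's x, y, z in m, a list of three; "twist": the turn about the tool's z in degrees. A call has 1 to 20 rows; each row is the pose to reach, as a shift and turn from the pose commanded when the call began, along the tool's axes at that moment; what a row does not reach only later rows make up. A row lasts 1/10 s, in which the tool goes at most 50 mm and 8.59 degrees, less where a joint would pass 70% of its speed; a pose out of reach is approached as far as the arm can. A call with a gripper value outside its range is refused whole. "claw" is the opening, from 0 (shut) to 1 (fully open), set as the call begins (left out, the last holds). The fingers move at their own pace and stop on an object; "grip_force" is the grip in N (left out, the last holds). Time passes only in rows, so rows that repeat a pose let the fingers close. It gives the time, the measured TCP pose, the force and the opening at its end, in the units of the state.
- arm.get_state(): the state, without advancing time (a new reading comes with each control period).
- arm.grab_frame(name): name is "scene" or "top" or "wrist"; returns a dict with "pixels" (480x640x3 uint8, blue, green, red), "depth" (480x640 float32, mm along the optical axis (not along the pixel's ray), 0 where there is no reading), "mtx" (3x3 intrinsics, pixels), "camera_from_world" (4x4, takes a point from world to camera coordinates); the wrist camera has in their place "T_tool_cam" (4x4, takes a point from camera to tool coordinates, whose origin is the TCP and whose axes are the flange's). Camera axes: x right, y down, z forward; pixel columns grow to the right and rows downward; lengths in mm; the calibration is good to about 2 mm. A picture is of the moment at which its call begins: read the wrist's pose just before it.
- arm.sign_off(): hands the job in, once; it reports no verdict.
Trained networks look in the newest picture that a camera, given by its name, has taken for a name from the list of things; names that differ only in an ending like _2 or _b are one class to them, and where a whole thing is asked for, a point or a joint stands for the part that bears it (a point fixed in the world has none). Each returns a list of dicts, best first, with "score" (0 to 1); they miss things now and then, are a little off and sometimes report something else, mostly with a low value. They report only what shows in the picture. A call takes as long as a camera call.
- arm.boxes_of(camera, target): "at" ([x, y, z] in mm, in the coordinates of the camera as it stood for that picture, good to about 4 mm: the middle of the surface that is visible of it).
The state is a dict: "time_s": time; "joint_positions": joint angles; "dq": joint speeds; "joint_efforts": joint torques, N m; "tool_pos": TCP position; "tool_rot": TCP orientation; "force": force on the tool from outside, world axes, zero at the start; "torque": the same for the moment, N m; "grip_width": finger opening in mm.
Only numpy, scipy, OpenCV 4.12 (cv2) and the standard library are available. Lean on these libraries where they do the work, as an engineer would, in place of code of your own. Each camera call takes 0.05 s, during which the arm holds its last target. There are 200 camera calls.

## Working session

There is one attempt and no reset: what is moved stays moved. The work goes in short steps, Python scripts to look and compute and a tool call to move; the robot and the scene stay as the last step left them, time stands still between calls to the robot, and variables do not carry over. Pictures are saved under pics/ and viewed, about 8 in all and at most 12, crops included, and the job is handed in when it is done.

Besides the shell and the picture viewer there is one more tool, called after "Request:" by a JSON object that holds its "op" and its "data", one argument or row to a line. carry_out: Moves the arm, as the interface text tells. Its arguments: {"type":"object","properties":{"increments":{"type":"array","items":{"type":"object","properties":{"travel":{"type":"array","items":{"type":"number"}},"twist":{"type":"number"}}}},"claw":{"type":"number"},"grip_force":{"type":"number"}},"required":["increments"]}

```bash
mkdir -p pics; ls
cat > h.py <<'E'
import numpy as np, cv2
from workcell import arm
from scipy.spatial.transform import Rotation as R
def world_T(name,f,st):
    if name!='wrist': return np.linalg.inv(np.array(f['camera_from_world']))
    T=np.eye(4);q=st['tool_rot'];T[:3,:3]=R.from_quat([q[1],q[2],q[3],q[0]]).as_matrix();T[:3,3]=st['tool_pos']
    return T@np.array(f['T_tool_cam'])
def look(name,fn=None):
    st=arm.get_state();f=arm.grab_frame(name);T=world_T(name,f,st)
    if fn: cv2.imwrite('pics/'+fn,f['pixels'])
    return f,T
def cloud(f,T):
    d=f['depth'];K=np.array(f['mtx']);v,u=np.mgrid[:480,:640]
    P=np.stack([(u-K[0,2])/K[0,0]*d,(v-K[1,2])/K[1,1]*d,d],-1)
    return P@T[:3,:3].T+T[:3,3]
def find(name,T,t,n=2):
    for b in arm.boxes_of(name,t)[:n]:
        print(name,t,round(b['score'],2),np.round(T[:3,:3]@np.array(b['at'])+T[:3,3],1))
E
python3 - <<'E'
from h import *
f,T=look('top','top.png')
for t in ['tray','synth','jaw','jaw_face','knob','knob_grip','mug','mic']: find('top',T,t)
P=cloud(f,T);np.save('top.npy',P)
s=arm.get_state();print({k:np.round(v,3) for k,v in s.items()})
E
```

```text
pics
top tray 0.66 [509.6 135.   56.5]
top tray 0.62 [505.2  31.4  11.4]
top synth 0.7 [508.2 134.6  56.6]
top synth 0.3 [506.   30.3  11.8]
top jaw 0.56 [538.  -29.5  22.5]
top jaw_face 0.92 [539.  -27.7  25.6]
top knob 0.68 [540.9 -36.3  78.5]
top knob 0.22 [504.4  29.7  11.8]
top knob_grip 0.68 [540.8 -38.5  75.3]
top mug 0.56 [ 336.6 -414.5   52.8]
top mic 0.66 [384.9 185.1  35. ]
{'time_s': np.float64(0.45), 'joint_positions': array([-1.327,  0.313,  0.046,  1.304, -0.   ,  1.431]), 'dq': array([ 0.   , -0.002,  0.002, -0.001, -0.001,  0.   ]), 'joint_efforts': array([-1.0000e-03, -4.7993e+01,  2.9846e+01,  3.0000e-03, -0.0000e+00,
        0.0000e+00]), 'tool_pos': array([ 215.295, -533.179,  231.247]), 'tool_rot': array([-0.   ,  0.982,  0.191, -0.   ]), 'force': array([-0.66 , -0.189, -0.079]), 'torque': array([ 0.022, -0.037,  0.02 ]), 'grip_width': np.float64(85.451)}
```

View pics/top.png

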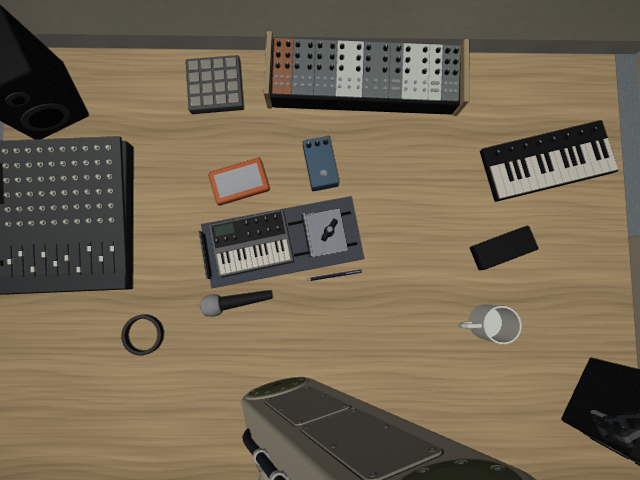

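Run:
```python
from h import *
P=np.load('top.npy').reshape(-1,3)
def rect(n,m):
    Q=P[m]; r=cv2.minAreaRect(Q[:,:2].astype(np.float32)); print(n,len(Q),np.round(r[0],1),np.round(r[1],1),round(r[2],1),np.round(np.median(Q,0),1))
X,Y,Z=P.T
near=(abs(X-520)<150)&(abs(Y-50)<250)
rect('synth top',near&(Z>52)&(Z<58)&(Y>40)&(Y<235))
rect('wing',near&(abs(X-541)<45)&(abs(Y+37)<45)&(Z>68)&(Z<82))
rect('jawtop',near&(Z>47)&(Z<60)&(Y<45)&(Y>0))
rect('floor',near&(Z>8)&(Z<16)&(abs(X-520)<110))
```

```text
synth top 2740 [482.  146.2] [176.1 203.3] 12.8 [517.8 138.3  55.9]
wing 138 [543.  -38.2] [12.9 53.1] 57.2 [542.1 -37.4  73.5]
jawtop 171 [570.9  22.6] [ 42.4 197.5] 89.8 [533.4  11.2  53.5]
floor 4008 [530.7  70. ] [209.  374.3] 4.6 [508.7  23.3  12.4]
```

Top view: the cradle is near (282,242), with the synth to the left, the end stop at (205,255), and the jaw and wing knob at (329,230). The wing points up-right in the picture. The bar is at about -33° in world, so I'll go above it with the last joint wound back to leave room for clockwise turning.

Request:
{"op": "carry_out", "data": {
  "increments": [
    {"travel": [0.015, -0.01, 0], "twist": -8},
    {"travel": [0.04, -0.0276, 0], "twist": -16},
    {"travel": [0.07, -0.048, 0], "twist": -24},
    {"travel": [0.1, -0.069, 0], "twist": -32},
    {"travel": [0.13, -0.09, 0], "twist": -40},
    {"travel": [0.16, -0.11, 0], "twist": -48},
    {"travel": [0.19, -0.131, 0], "twist": -56},
    {"travel": [0.22, -0.152, 0], "twist": -64},
    {"travel": [0.25, -0.173, 0], "twist": -72},
    {"travel": [0.28, -0.193, 0], "twist": -80},
    {"travel": [0.31, -0.214, 0], "twist": -88},
    {"travel": [0.34, -0.235, 0], "twist": -96},
    {"travel": [0.37, -0.256, 0], "twist": -104},
    {"travel": [0.4, -0.276, 0], "twist": -112},
    {"travel": [0.425, -0.293, 0], "twist": -120},
    {"travel": [0.45, -0.311, 0], "twist": -128},
    {"travel": [0.47, -0.325, 0], "twist": -136},
    {"travel": [0.482, -0.333, 0], "twist": -144},
    {"travel": [0.488, -0.337, 0], "twist": -152},
    {"travel": [0.488, -0.337, 0], "twist": -160}
  ],
  "claw": 0.45
}}

```text
time_s: 2.45
tool_pos: [542.2, -36.9, 231.2]
tool_rot: [0.0, -0.021, 1.0, 0.0]
force: [-0.4, -0.1, 0.3]
grip_width: 38.6
```

Request:
{"op": "carry_out", "data": {
  "increments": [
    {"twist": -8},
    {"twist": -16},
    {"twist": -24},
    {"twist": -32},
    {"twist": -40},
    {"twist": -48},
    {"twist": -56},
    {"twist": -64},
    {"twist": -72},
    {"twist": -80},
    {"twist": -88},
    {"twist": -96},
    {"twist": -104},
    {"twist": -112},
    {"twist": -120},
    {"twist": -128},
    {"twist": -136},
    {"twist": -142},
    {"twist": -145},
    {"twist": -145}
  ]
}}

```text
schema error: expected keys travel, twist
```

Run:
```python
from h import *
f,T=look('wrist','w1.png')
for t in ['synth','jaw','knob','knob_grip']: find('wrist',T,t)
P=cloud(f,T);np.save('w1.npy',P)
s=arm.get_state();print({k:np.round(v,3) for k,v in s.items()})
P=P.reshape(-1,3);X,Y,Z=P.T
def rect(n,m):
    Q=P[m]; r=cv2.minAreaRect(Q[:,:2].astype(np.float32)); print(n,len(Q),np.round(r[0],1),np.round(r[1],1),round(r[2],1),np.round(np.median(Q,0),1))
rect('wing',(abs(X-541)<45)&(abs(Y+37)<45)&(Z>69)&(Z<80))
rect('bar',(abs(X-541)<45)&(abs(Y+37)<45)&(Z>72)&(Z<80))
```

```text
wrist synth 0.69 [509.5 125.7  53.9]
wrist jaw 0.61 [533.8 -27.1  21.3]
wrist knob 0.66 [535.3 -40.1  71. ]
wrist knob 0.15 [534.5 -27.3  22.6]
wrist knob_grip 0.56 [538.8 -37.5  69.8]
{'time_s': np.float64(2.7), 'joint_positions': array([-0.218,  0.251, -0.039,  1.282, -0.   , -0.25 ]), 'dq': array([-0.004, -0.002, -0.002, -0.001,  0.002, -0.009]), 'joint_efforts': array([ 1.5500e-01, -4.4338e+01,  2.9795e+01, -4.0000e-03,  6.0000e-03,
       -1.0000e-03]), 'tool_pos': array([541.552, -38.135, 231.321]), 'tool_rot': array([ 0.   , -0.016,  1.   , -0.   ]), 'force': array([-0.663, -0.083,  0.131]), 'torque': array([-0.018,  0.013,  0.037]), 'grip_width': np.float64(38.483)}
wing 1140 [542.5 -38.1] [13.  53.8] 57.6 [540.9 -37.7  72.6]
bar 786 [542.4 -38. ] [11.7 51.6] 57.1 [542.1 -37.8  73. ]
```

View pics/w1.png

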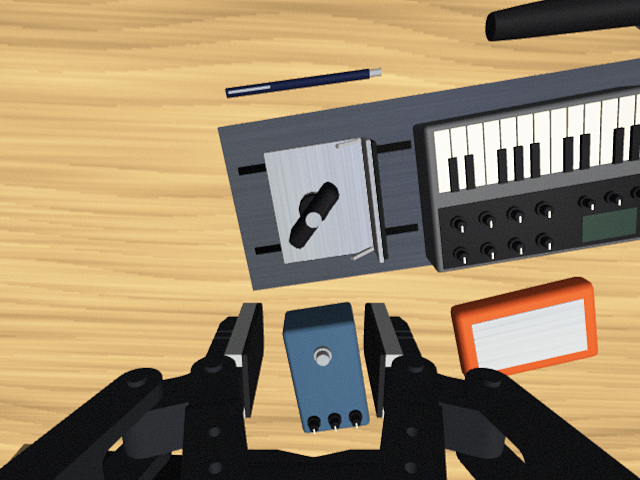

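Wrist view: the wing knob is at (314,218), the jaw plate at (375,200), and the synth's near edge at x≈420–440, leaving a gap of about 40 mm. The pen and pedal are clear of the jaw.

Request:
{"op": "carry_out", "data": {
  "increments": [
    {"travel": [0, 0, 0.004], "twist": -8},
    {"travel": [0, 0, 0.008], "twist": -16},
    {"travel": [0, 0, 0.012], "twist": -24},
    {"travel": [0, 0, 0.016], "twist": -32},
    {"travel": [0, 0, 0.02], "twist": -40},
    {"travel": [0, 0, 0.024], "twist": -48},
    {"travel": [0, 0, 0.028], "twist": -56},
    {"travel": [0, 0, 0.032], "twist": -64},
    {"travel": [0, 0, 0.036], "twist": -72},
    {"travel": [0, 0, 0.04], "twist": -80},
    {"travel": [0, 0, 0.044], "twist": -88},
    {"travel": [0, 0, 0.048], "twist": -96},
    {"travel": [0, 0, 0.052], "twist": -104},
    {"travel": [0, 0, 0.056], "twist": -112},
    {"travel": [0, 0, 0.06], "twist": -120},
    {"travel": [0, 0, 0.06], "twist": -128},
    {"travel": [0, 0, 0.06], "twist": -136},
    {"travel": [0, 0, 0.06], "twist": -142},
    {"travel": [0, 0, 0.06], "twist": -145.5},
    {"travel": [0, 0, 0.06], "twist": -145.5}
  ]
}}

```text
time_s: 4.7
tool_pos: [541.5, -38.3, 171.4]
tool_rot: [0.0, 0.96, -0.281, 0.0]
force: [-0.1, -0.0, 0.9]
grip_width: 38.7
```

Run:
```python
from h import *
P=np.load('w1.npy');X,Y,Z=P[...,0],P[...,1],P[...,2]
# tray long edge by height step: per y bin, extremes of floor-height points
m=(Z>8)&(Z<16)&(X>420)&(X<630)
for side in (np.min,np.max):
    pts=[]
    for y in range(-80,25,4):
        k=m&(abs(Y-y)<2)
        if k.sum()>10: pts.append((y,side(X[k])))
    a=np.array(pts);c=np.polyfit(a[:,0],a[:,1],1);r=a[:,1]-np.polyval(c,a[:,0]);g=abs(r)<3
    c=np.polyfit(a[g,0],a[g,1],1);print('edge slope dx/dy',c,'deg',np.degrees(np.arctan(c[0])),g.sum(),len(g))
s=arm.get_state();q=s['tool_rot'];print(np.round(s['tool_pos'],1),np.round(s['joint_positions'],3))
M=R.from_quat([q[1],q[2],q[3],q[0]]).as_matrix();print(M.round(3))
d=np.array([542.4,-38,0])-s['tool_pos'];d[2]=0;print('tool delta',(M.T@d).round(1))
# synth near face and jaw face
u=np.array([-.157,.988]);pu=X*u[0]+Y*u[1]
k=(Z>40)&(Z<58)&(X>460)&(X<600)
h,e=np.histogram(pu[k],np.arange(-140,80,4));print([(int(a),int(b)) for a,b in zip(e,h) if b])
```

```text
edge slope dx/dy [-1.58141804e-01  4.33867178e+02] deg -8.98643768067352 7 27
edge slope dx/dy [-1.98901878e-01  6.12618790e+02] deg -11.249421872121342 27 27
[541.5 -38.3 171.4] [-0.219  0.276 -0.153  1.141 -0.    -2.79 ]
[[ 0.842 -0.539  0.   ]
 [-0.539 -0.842 -0.   ]
 [ 0.    -0.    -1.   ]]
tool delta [ 0.5 -0.7  0. ]
[(-140, 14), (-136, 50), (-132, 63), (-128, 49), (-124, 32), (-120, 15), (-116, 21), (-112, 15), (-108, 15), (-104, 5), (-100, 6), (-96, 3), (-80, 171), (-76, 647), (-72, 527), (-68, 72), (-36, 243), (-32, 806), (-28, 907), (-24, 788), (-20, 745), (-16, 565), (-12, 543), (-8, 629), (-4, 576), (0, 659), (4, 767), (8, 680), (12, 653), (16, 660), (20, 614), (24, 641), (28, 734), (32, 499), (36, 468), (40, 674), (44, 607), (48, 595), (52, 625), (56, 587), (60, 611), (64, 693), (68, 588), (72, 530)]
```

Run:
```python
from h import *
P=np.load('w1.npy');X,Y,Z=P[...,0],P[...,1],P[...,2]
P2=P.reshape(-1,3)
def rect(n,m):
    m=cv2.morphologyEx(m.astype(np.uint8),cv2.MORPH_OPEN,np.ones((3,3)))>0
    r=cv2.minAreaRect(P[m][:,:2].astype(np.float32)); print(n,m.sum(),np.round(r[0],1),np.round(r[1],1),round(r[2],2))
rect('foot',(Z>18)&(Z<27)&(X>470)&(X<605)&(Y<20)&(Y>-110))
rect('jawtop',(Z>50)&(Z<58)&(X>470)&(X<605)&(Y<30)&(Y>-15)&(np.hypot(X-542,Y+38)>32))
rect('traynear',(Z>7)&(Z<17)&(X>420)&(X<640)&(Y<35))
# straight fit on upper & lower tray edges using canny-free extremes in top cloud
Q=np.load('top.npy');X,Y,Z=Q[...,0],Q[...,1],Q[...,2]
for s in (-1,1):
    m=(Z>8)&(Z<60)&(X>420)&(X<620);a=[]
    for y in range(-100,225,5):
        k=m&(abs(Y-y)<2.5)
        if s<0:k&=(Y>-200)&(X>430-.19*(Y)-12)
        else:k&=(X<612-.19*Y+12)
        if k.sum()>5:a.append((y,(s*X[k]).max()*s))
    a=np.array(a);c=cv2.fitLine(a.astype(np.float32),cv2.DIST_HUBER,0,.01,.01).ravel();print(s,len(a),np.degrees(np.arctan(c[1]/c[0])),c[2:])
```

```text
foot 9014 [541.5 -32.1] [100.2  82.4] 11.21
jawtop 1239 [532.4  11.9] [99.2  8.3] 11.25
traynear 15347 [527.7 -31.7] [180.  159.4] 11.02
-1 65 -5.1509476 [ 83.9436  434.24847]
1 65 -10.913941 [ 79.900215 595.9552  ]
```

Request:
{"op": "carry_out", "data": {
  "increments": [
    {"travel": [0.0005, -0.0007, 0.03], "twist": 0},
    {"travel": [0.0005, -0.0007, 0.06], "twist": 0},
    {"travel": [0.0005, -0.0007, 0.09], "twist": 0},
    {"travel": [0.0005, -0.0007, 0.11], "twist": 0},
    {"travel": [0.0005, -0.0007, 0.12], "twist": 0},
    {"travel": [0.0005, -0.0007, 0.1234], "twist": 0},
    {"travel": [0.0005, -0.0007, 0.1234], "twist": 0}
  ]
}}

```text
time_s: 5.4
tool_pos: [542.7, -37.8, 48.2]
tool_rot: [0.0, 0.96, -0.28, 0.0]
force: [0.3, -0.8, 0.7]
grip_width: 38.2
```

Request:
{"op": "carry_out", "data": {
  "increments": [
    {"travel": [0.0, 0.0, 0.0], "twist": 0},
    {"travel": [0.0, 0.0, 0.0], "twist": 0},
    {"travel": [0.0, 0.0, 0.0], "twist": 0},
    {"travel": [0.0, 0.0, 0.0], "twist": 0},
    {"travel": [0.0, 0.0, 0.0], "twist": 0},
    {"travel": [0.0, 0.0, 0.0], "twist": 0}
  ],
  "claw": 0,
  "grip_force": 60
}}

```text
time_s: 6.0
tool_pos: [543.6, -37.9, 49.3]
tool_rot: [-0.0, 0.96, -0.28, 0.001]
force: [-0.9, 1.2, 5.8]
grip_width: 11.8
```

```bash
python3 -c "
from h import *
s=arm.get_state();print({k:np.round(v,3) for k,v in s.items()})"
```

```text
{'time_s': np.float64(6.0), 'joint_positions': array([-0.217,  0.378, -0.333,  0.857,  0.   , -2.791]), 'dq': array([ 0.   , -0.   ,  0.001, -0.001, -0.   ,  0.001]), 'joint_efforts': array([-2.7000e-01, -4.3797e+01,  2.3271e+01, -1.0300e-01, -1.4000e-01,
       -3.4000e-02]), 'tool_pos': array([543.623, -37.862,  49.257]), 'tool_rot': array([-0.   ,  0.96 , -0.28 ,  0.001]), 'force': array([-0.904,  1.179,  5.763]), 'torque': array([ 0.126,  0.024, -0.039]), 'grip_width': np.float64(11.776)}
```

Request:
{"op": "carry_out", "data": {
  "increments": [
    {"travel": [-0.0014, -0.0014, -0.001], "twist": 0},
    {"travel": [-0.0035, -0.0036, -0.001], "twist": 0},
    {"travel": [-0.0055, -0.0058, -0.001], "twist": 0},
    {"travel": [-0.0076, -0.0079, -0.001], "twist": 0},
    {"travel": [-0.0097, -0.0101, -0.001], "twist": 0},
    {"travel": [-0.0118, -0.0123, -0.001], "twist": 0},
    {"travel": [-0.0138, -0.0144, -0.001], "twist": 0},
    {"travel": [-0.0159, -0.0166, -0.001], "twist": 0},
    {"travel": [-0.018, -0.0188, -0.001], "twist": 0},
    {"travel": [-0.0194, -0.0202, -0.001], "twist": 0},
    {"travel": [-0.0208, -0.0217, -0.001], "twist": 0},
    {"travel": [-0.0208, -0.0217, -0.001], "twist": 0}
  ]
}}

```text
time_s: 7.2
tool_pos: [537.4, -7.7, 49.3]
tool_rot: [-0.0, 0.96, -0.28, 0.001]
force: [4.6, -0.0, 0.9]
grip_width: 11.6
```

```bash
cat > st.py <<'E'
from h import *
s=arm.get_state();u=np.array([-.194,.981,0]);v=np.array([.981,.194,0])
p=s['tool_pos']-np.array([542.4,-38,0]);F=np.array(s['force'])
q=s['tool_rot'];M=R.from_quat([q[1],q[2],q[3],q[0]]).as_matrix()
print('t',s['time_s'],'along',round(p@u,2),'lat',round(p@v,2),'z',round(p[2],2),'F along',round(F@u,2),'lat',round(F@v,2),'z',round(F[2],2),'T',np.round(s['torque'],3),'j6',np.round(s['joint_positions'][5],3),'w',np.round(s['grip_width'],1))
print('u_tool',(M.T@u).round(3),'xang',np.degrees(np.arctan2(M[1,0],M[0,0])).round(2))
E
python3 st.py
python3 - <<'E'
from h import *
f,T=look('wrist','w2.png')
P=cloud(f,T);X,Y,Z=P[...,0],P[...,1],P[...,2];u=np.array([-.194,.981]);v=np.array([.981,.194])
pu=X*u[0]+Y*u[1];pv=X*v[0]+Y*v[1]
k=(Z>48)&(Z<58)&(X>440)&(X<600)
for c in range(460,580,10):
    kk=k&(abs(pv-c)<5);z=np.sort(pu[kk])
    h,e=np.histogram(z,np.arange(-140,200,3));print(c,[(int(a),int(b)) for a,b in zip(e,h) if b>3][:14])
E
```

```text
t 7.2 along 30.67 lat 0.97 z 49.3 F along -0.92 lat 4.47 z 0.92 T [ 0.016 -1.096 -0.076] j6 -2.739 w 11.6
u_tool [-0.69  -0.723 -0.   ] xang -32.48
460 []
470 []
480 [(-65, 4)]
490 [(-68, 26), (-65, 55)]
500 []
510 [(-38, 8)]
520 [(-131, 49), (-128, 15)]
530 [(-131, 21), (-128, 82), (-44, 4), (-41, 31), (-38, 46), (-35, 50), (-32, 46), (-29, 43), (-26, 24), (-23, 5)]
540 [(-134, 144), (-131, 63), (-116, 46), (-113, 57), (-110, 13), (-107, 36)]
550 [(-131, 45), (-128, 65), (-125, 19), (-68, 37), (-65, 218), (-62, 74), (-59, 52), (-53, 18), (-50, 138), (-47, 55), (-44, 28), (-41, 17), (-38, 9)]
560 [(-68, 51), (-65, 324), (-62, 141), (-59, 101), (-53, 20), (-50, 385), (-47, 227), (-44, 181), (-41, 160), (-38, 162), (-35, 163), (-32, 162), (-29, 139), (-26, 139)]
570 [(-68, 41), (-65, 336), (-62, 110), (-59, 82), (-53, 10), (-50, 396), (-47, 228), (-44, 194), (-41, 179), (-38, 203), (-35, 140), (-32, 67), (-29, 65), (-26, 69)]
```

Request:
{"op": "carry_out", "data": {
  "increments": [
    {"travel": [-0.0004, -0.0013, 0], "twist": 0},
    {"travel": [-0.0014, -0.0024, 0], "twist": 0},
    {"travel": [-0.0028, -0.0039, 0], "twist": 0},
    {"travel": [-0.0042, -0.0054, 0], "twist": 0},
    {"travel": [-0.0055, -0.007, 0], "twist": 0},
    {"travel": [-0.0066, -0.0082, 0], "twist": 0},
    {"travel": [-0.0076, -0.0093, 0], "twist": 0},
    {"travel": [-0.0076, -0.0093, 0], "twist": 0}
  ]
}}

```text
time_s: 8.05
tool_pos: [535.3, 3.5, 49.3]
tool_rot: [0.0, 0.96, -0.28, 0.0]
force: [3.3, -2.2, 7.1]
grip_width: 11.9
```

```bash
python3 st.py
```

```text
t 8.05 along 42.1 lat 1.08 z 49.26 F along -2.79 lat 2.8 z 7.14 T [-0.582 -0.752  0.001] j6 -2.717 w 11.9
u_tool [-0.691 -0.723 -0.001] xang -32.51
```

Request:
{"op": "carry_out", "data": {
  "increments": [
    {"travel": [-0.0009, -0.0014, -0.0005], "twist": 0},
    {"travel": [-0.0019, -0.0025, -0.001], "twist": 0},
    {"travel": [-0.0029, -0.0036, -0.001], "twist": 0},
    {"travel": [-0.0039, -0.0047, -0.001], "twist": 0},
    {"travel": [-0.0049, -0.0058, -0.001], "twist": 0},
    {"travel": [-0.0058, -0.0069, -0.001], "twist": 0},
    {"travel": [-0.0058, -0.0069, -0.001], "twist": 0}
  ]
}}

```text
time_s: 8.75
tool_pos: [533.5, 12.5, 49.3]
tool_rot: [0.001, 0.96, -0.28, -0.0]
force: [4.2, -3.3, 1.0]
grip_width: 11.7
```

```bash
python3 st.py
```

```text
t 8.75 along 51.23 lat 1.05 z 49.31 F along -4.05 lat 3.51 z 0.96 T [-0.729 -0.957 -0.002] j6 -2.701 w 11.7
u_tool [-0.691 -0.723 -0.001] xang -32.52
```

Request:
{"op": "carry_out", "data": {
  "increments": [
    {"travel": [-0.0006, -0.0008, 0], "twist": 0},
    {"travel": [-0.0013, -0.0015, 0], "twist": 0},
    {"travel": [-0.0019, -0.0023, 0], "twist": 0},
    {"travel": [-0.0026, -0.003, 0], "twist": 0},
    {"travel": [-0.0032, -0.0038, 0], "twist": 0},
    {"travel": [-0.0032, -0.0038, 0], "twist": 0}
  ]
}}

```text
time_s: 9.35
tool_pos: [532.5, 17.3, 49.3]
tool_rot: [0.001, 0.96, -0.28, -0.001]
force: [2.8, -4.8, 0.1]
grip_width: 11.8
```

```bash
python3 st.py;  python3 - <<'E'
from h import *
f,T=look('top','t2.png')
cv2.imwrite('pics/t2c.png',cv2.resize(f['pixels'][180:300,180:400],None,fx=3.6,fy=3.6,interpolation=cv2.INTER_CUBIC))
E
```

```text
t 9.35 along 56.18 lat 1.06 z 49.32 F along -5.29 lat 1.79 z 0.06 T [-0.988 -0.781 -0.028] j6 -2.692 w 11.8
u_tool [-0.691 -0.723 -0.001] xang -32.52
```

View pics/t2c.png

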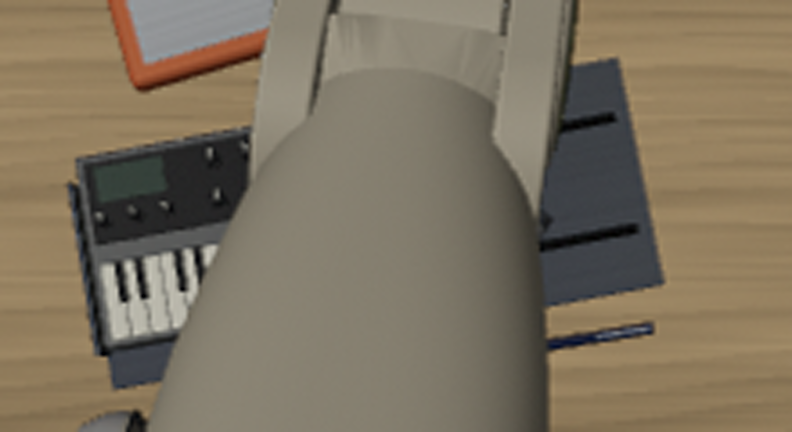

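The synth's far edge (about x=80–105 in the crop) is now close to the end stop. I'll keep pushing gently and watch the force.

Request:
{"op": "carry_out", "data": {
  "increments": [
    {"travel": [-0.0005, -0.0005, 0], "twist": 0},
    {"travel": [-0.001, -0.0011, 0], "twist": 0},
    {"travel": [-0.0015, -0.0016, 0], "twist": 0},
    {"travel": [-0.002, -0.0022, 0], "twist": 0},
    {"travel": [-0.0025, -0.0027, 0], "twist": 0},
    {"travel": [-0.0025, -0.0027, 0], "twist": 0}
  ]
}}

```text
time_s: 10.0
tool_pos: [532.4, 18.5, 49.4]
tool_rot: [0.003, 0.96, -0.281, 0.0]
force: [3.4, -11.7, -3.7]
grip_width: 11.8
```

```bash
python3 st.py
```

```text
t 10.0 along 57.41 lat 1.11 z 49.35 F along -12.17 lat 1.01 z -3.69 T [-2.673 -0.834  0.024] j6 -2.685 w 11.8
u_tool [-0.692 -0.722 -0.006] xang -32.61
```

Request:
{"op": "carry_out", "data": {
  "increments": [
    {"travel": [-0.0004, -0.0004, 0], "twist": 0},
    {"travel": [-0.0008, -0.0008, 0], "twist": 0},
    {"travel": [-0.001, -0.0011, 0], "twist": 0},
    {"travel": [-0.001, -0.0011, 0], "twist": 0},
    {"travel": [-0.001, -0.0011, 0], "twist": 0}
  ]
}}

```text
time_s: 10.5
tool_pos: [532.4, 18.7, 49.4]
tool_rot: [0.004, 0.96, -0.281, 0.001]
force: [3.8, -17.1, -3.9]
grip_width: 11.8
```

```bash
python3 st.py;  python3 - <<'E'
from h import *
f,T=look('top','t3.png');cv2.imwrite('pics/t3c.png',cv2.resize(f['pixels'][205:295,190:260],None,fx=6,fy=6,interpolation=cv2.INTER_CUBIC))
P=cloud(f,T);X,Y,Z=P[...,0],P[...,1],P[...,2];th=np.radians(10.7)
u=np.array([-np.sin(th),np.cos(th)]);v=np.array([u[1],-u[0]])
pu=X*u[0]+Y*u[1];pv=X*v[0]+Y*v[1]
for c in range(445,580,12):
    k=(abs(pv-c)<6)&(pu>90)&(pu<175)&(Z>5)
    o=np.argsort(pu[k]);print(c,[(int(a),int(b)) for a,b in zip(pu[k][o],Z[k][o])][-26::2])
E
```

```text
t 10.5 along 57.59 lat 1.17 z 49.4 F along -17.48 lat 0.45 z -3.87 T [-3.463 -0.876  0.029] j6 -2.682 w 11.8
u_tool [-0.693 -0.721 -0.008] xang -32.66
445 [(123, 15), (128, 5), (129, 11), (132, 5), (133, 14), (137, 14), (140, 13), (143, 10), (145, 11), (149, 13)]
457 [(139, 11), (139, 11), (141, 14), (141, 9), (143, 10), (143, 10), (144, 11), (146, 13), (146, 14), (147, 11), (148, 10), (149, 10), (149, 15)]
469 [(141, 13), (142, 9), (144, 11), (145, 10), (146, 42), (146, 24), (146, 43), (146, 30), (147, 10), (147, 45), (148, 44), (149, 12), (150, 43)]
481 [(138, 52), (139, 57), (139, 57), (141, 52), (142, 50), (145, 45), (146, 47), (146, 43), (147, 45), (147, 46), (147, 47), (148, 47), (150, 44)]
493 [(137, 54), (138, 53), (139, 55), (140, 51), (141, 53), (141, 55), (144, 44), (145, 44), (146, 43), (147, 42), (148, 48), (148, 45), (149, 44)]
505 [(137, 57), (138, 52), (139, 55), (140, 54), (141, 53), (142, 51), (145, 46), (146, 45), (146, 45), (147, 45), (148, 48), (149, 45), (150, 44)]
517 [(137, 56), (139, 53), (139, 52), (141, 52), (141, 54), (142, 53), (145, 44), (145, 45), (147, 44), (147, 44), (148, 47), (149, 46), (150, 46)]
529 [(139, 54), (140, 50), (140, 54), (142, 53), (142, 52), (145, 45), (146, 44), (146, 44), (147, 45), (148, 44), (149, 47), (149, 44), (149, 48)]
541 [(137, 55), (138, 54), (140, 53), (140, 56), (142, 53), (142, 52), (146, 44), (146, 43), (147, 44), (148, 46), (148, 45), (150, 46), (150, 46)]
553 [(138, 56), (139, 57), (139, 55), (140, 53), (141, 56), (142, 54), (145, 43), (146, 46), (147, 45), (147, 41), (148, 48), (150, 47), (150, 41)]
565 [(138, 59), (139, 53), (139, 56), (140, 54), (142, 52), (143, 49), (145, 43), (147, 42), (148, 40), (148, 43), (148, 45), (149, 46), (151, 46)]
577 [(135, 55), (136, 56), (137, 59), (138, 51), (140, 57), (140, 54), (141, 56), (142, 53), (143, 53), (147, 39), (147, 47), (148, 44), (150, 46)]
```

View pics/t3c.png

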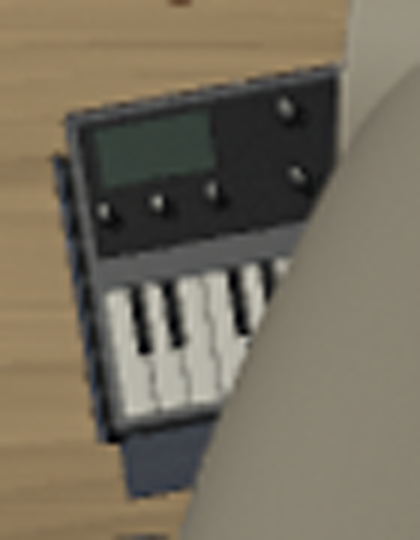

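Home and square: the seam between synth and stop is even at u≈143–145 across the full width, and further pushing only raises the force (17 N). I'll ease the push slightly and start turning, reading the torque as I go.

Request:
{"op": "carry_out", "data": {
  "increments": [
    {"travel": [0.0007, 0.0007, 0], "twist": 0},
    {"travel": [0.0007, 0.0007, 0], "twist": 6},
    {"travel": [0.0007, 0.0007, 0.0001], "twist": 12},
    {"travel": [0.0007, 0.0007, 0.0002], "twist": 18},
    {"travel": [0.0007, 0.0007, 0.0002], "twist": 18}
  ]
}}

```text
time_s: 11.05
tool_pos: [532.1, 18.3, 49.2]
tool_rot: [0.004, 0.903, -0.429, 0.001]
force: [3.4, -14.4, -1.8]
grip_width: 12.0
```

```bash
python3 st.py; python3 -c "
from h import *
print(arm.get_state()['joint_efforts'].__array__() if 0 else np.round(arm.get_state()['joint_efforts'],3))"
```

```text
t 11.05 along 57.26 lat 0.86 z 49.19 F along -14.77 lat 0.53 z -1.76 T [-3.083 -0.651 -0.051] j6 -2.368 w 12.0
u_tool [-0.883 -0.47  -0.007] xang -50.78
[  7.857 -45.99   22.762   2.014   4.251   0.581]
```

Request:
{"op": "carry_out", "data": {
  "increments": [
    {"travel": [0, 0, 0], "twist": 6},
    {"travel": [0, 0, 0.0001], "twist": 12},
    {"travel": [0, 0, 0.0002], "twist": 18},
    {"travel": [0, 0, 0.0002], "twist": 18}
  ]
}}

```text
time_s: 11.45
tool_pos: [531.9, 18.1, 49.0]
tool_rot: [0.004, 0.825, -0.565, 0.001]
force: [1.4, -14.6, -0.8]
grip_width: 11.9
```

```bash
echo "print('eff',np.round(s['joint_efforts'],3))">>st.py; python3 st.py
```

```text
t 11.45 along 57.12 lat 0.55 z 49.04 F along -14.56 lat -1.45 z -0.79 T [-3.206 -0.468  0.038] j6 -2.053 w 11.9
u_tool [-0.985 -0.174 -0.007] xang -68.79
eff [  8.18  -45.57   22.948   1.637   4.466   0.577]
```

Request:
{"op": "carry_out", "data": {
  "increments": [
    {"travel": [0, 0, 0], "twist": 6},
    {"travel": [0, 0, 0.0001], "twist": 12},
    {"travel": [0, 0, 0.0002], "twist": 18},
    {"travel": [0, 0, 0.0002], "twist": 18}
  ]
}}

```text
time_s: 11.85
tool_pos: [531.5, 18.1, 48.9]
tool_rot: [0.004, 0.727, -0.687, 0.002]
force: [0.6, -16.0, 0.8]
grip_width: 12.0
```

```bash
python3 st.py
```

```text
t 11.85 along 57.15 lat 0.19 z 48.89 F along -15.8 lat -2.56 z 0.83 T [-3.268 -0.196 -0.044] j6 -1.739 w 12.0
u_tool [-0.99   0.139 -0.007] xang -86.79
eff [  8.32  -45.099  23.171   1.208   4.586   0.571]
```

Request:
{"op": "carry_out", "data": {
  "increments": [
    {"travel": [0, 0, 0], "twist": 6},
    {"travel": [0, 0, 0.0001], "twist": 12},
    {"travel": [0, 0, 0.0001], "twist": 12}
  ]
}}

```text
time_s: 12.15
tool_pos: [531.2, 18.1, 48.8]
tool_rot: [-0.004, -0.651, 0.759, -0.002]
force: [0.5, -15.2, 0.6]
grip_width: 11.9
```

```bash
python3 st.py
```

```text
t 12.15 along 57.22 lat -0.07 z 48.76 F along -15.03 lat -2.41 z 0.63 T [-3.29  -0.091 -0.026] j6 -1.53 w 11.9
u_tool [-0.94   0.342 -0.007] xang -98.79
eff [  8.309 -44.886  23.355   0.947   4.606   0.567]
```

Request:
{"op": "carry_out", "data": {
  "increments": [
    {"travel": [0, 0, 0], "twist": 6},
    {"travel": [0, 0, 0.0001], "twist": 12},
    {"travel": [0, 0, 0.0001], "twist": 12},
    {"travel": [0, 0, 0.0001], "twist": 12}
  ]
}}

```text
time_s: 12.55
tool_pos: [531.0, 18.2, 48.7]
tool_rot: [-0.004, -0.569, 0.822, -0.002]
force: [-0.5, -15.6, 1.3]
grip_width: 12.1
```

```bash
python3 st.py
```

```text
t 12.55 along 57.33 lat -0.29 z 48.65 F along -15.21 lat -3.51 z 1.33 T [-3.219  0.007 -0.031] j6 -1.322 w 12.1
u_tool [-0.849  0.528 -0.007] xang -110.67
eff [ 8.2080e+00 -4.4688e+01  2.3543e+01  6.8800e-01  4.5740e+00 -6.0000e-03]
```

Request:
{"op": "carry_out", "data": {
  "increments": [
    {"travel": [0, 0, 0], "twist": 6},
    {"travel": [0, 0, 0.0001], "twist": 12},
    {"travel": [0, 0, 0.0001], "twist": 12},
    {"travel": [0, 0, 0.0001], "twist": 12}
  ]
}}

```text
time_s: 12.95
tool_pos: [530.8, 18.3, 48.5]
tool_rot: [-0.003, -0.48, 0.877, -0.002]
force: [-1.7, -15.2, 2.3]
grip_width: 11.7
```

```bash
python3 st.py
```

```text
t 12.95 along 57.47 lat -0.48 z 48.54 F along -14.62 lat -4.67 z 2.34 T [-3.178  0.13  -0.072] j6 -1.113 w 11.7
u_tool [-0.721  0.693 -0.006] xang -122.67
eff [ 8.0340e+00 -4.4495e+01  2.3713e+01  4.4600e-01  4.4930e+00 -9.0000e-03]
```

Request:
{"op": "carry_out", "data": {
  "increments": [
    {"travel": [0, 0, 0], "twist": 5},
    {"travel": [0, 0, 0.0001], "twist": 10},
    {"travel": [0, 0, 0.0001], "twist": 15}
  ]
}}

```text
time_s: 13.25
tool_pos: [530.5, 18.5, 48.4]
tool_rot: [-0.003, -0.36, 0.933, -0.002]
force: [-1.2, -14.3, 2.2]
grip_width: 11.9
```

```bash
python3 st.py
```

```text
t 13.25 along 57.7 lat -0.69 z 48.41 F along -13.81 lat -3.93 z 2.21 T [-2.988  0.272  0.107] j6 -0.848 w 11.9
u_tool [-0.514  0.857 -0.006] xang -137.85
eff [  7.61  -44.378  24.002   0.149   4.306  -0.873]
```

Request:
{"op": "carry_out", "data": {
  "increments": [
    {"travel": [0, 0, 0], "twist": 5},
    {"travel": [0, 0, 0.0001], "twist": 10},
    {"travel": [0, 0, 0.0001], "twist": 15}
  ]
}}

```text
time_s: 13.55
tool_pos: [530.3, 18.7, 48.3]
tool_rot: [-0.003, -0.235, 0.972, -0.003]
force: [-2.2, -13.7, 3.1]
grip_width: 12.0
```

```bash
python3 st.py
```

```text
t 13.55 along 57.93 lat -0.84 z 48.33 F along -13.07 lat -4.8 z 3.09 T [-2.838  0.395  0.085] j6 -0.586 w 12.0
u_tool [-0.275  0.961 -0.005] xang -152.84
eff [  7.331 -44.074  24.1    -0.085   4.108  -0.83 ]
```

Request:
{"op": "carry_out", "data": {
  "increments": [
    {"travel": [0, 0, 0], "twist": 5},
    {"travel": [0, 0, 0.0001], "twist": 10}
  ]
}}

```text
time_s: 13.75
tool_pos: [530.3, 18.8, 48.3]
tool_rot: [-0.003, -0.149, 0.989, -0.003]
force: [-1.9, -13.7, 4.8]
grip_width: 11.5
```

```bash
python3 st.py
```

```text
t 13.75 along 58.11 lat -0.87 z 48.29 F along -13.12 lat -4.52 z 4.78 T [-2.745  0.418  0.123] j6 -0.412 w 11.5
u_tool [-0.104  0.995 -0.005] xang -162.83
eff [  7.093 -43.421  23.978  -0.329   3.957  -0.797]
```

Request:
{"op": "carry_out", "data": {
  "increments": [
    {"travel": [0, 0, 0], "twist": 5},
    {"travel": [0, 0, 0.0001], "twist": 10}
  ]
}}

```text
time_s: 13.95
tool_pos: [530.2, 19.0, 48.3]
tool_rot: [-0.002, -0.063, 0.998, -0.003]
force: [-2.8, -12.6, 5.8]
grip_width: 11.6
```

```bash
python3 st.py
```

```text
t 13.95 along 58.26 lat -0.88 z 48.27 F along -11.81 lat -5.16 z 5.8 T [-2.498  0.457  0.157] j6 -0.237 w 11.6
u_tool [ 0.07   0.998 -0.005] xang -172.82
eff [  6.83  -43.127  23.954  -0.457   3.788  -0.759]
```

Request:
{"op": "carry_out", "data": {
  "increments": [
    {"travel": [0, 0, 0], "twist": 5},
    {"travel": [0, 0, 0.0], "twist": 10}
  ]
}}

```text
time_s: 14.15
tool_pos: [530.2, 19.2, 48.2]
tool_rot: [-0.002, 0.024, 1.0, -0.003]
force: [-2.4, -12.3, 4.8]
grip_width: 11.9
```

```bash
python3 st.py
```

```text
t 14.15 along 58.48 lat -0.87 z 48.24 F along -11.6 lat -4.76 z 4.85 T [-2.41   0.447  0.234] j6 -0.063 w 11.9
u_tool [ 0.242  0.97  -0.004] xang 177.19
eff [  6.561 -43.556  24.112  -0.347   3.603  -0.721]
```

Torque now rises about 0.07 N m per 10°, as it should once the foot bears. I put first touch near xang -160° (±5°), so the goal is about -213°.

Request:
{"op": "carry_out", "data": {
  "increments": [
    {"travel": [0, 0, 0], "twist": 0},
    {"travel": [0, 0, 0], "twist": 5},
    {"travel": [0, 0, 0.0], "twist": 10}
  ],
  "grip_force": 80
}}

```text
time_s: 14.45
tool_pos: [530.2, 19.3, 48.2]
tool_rot: [-0.002, 0.111, 0.994, -0.003]
force: [-2.7, -12.6, 4.1]
grip_width: 11.4
```

```bash
python3 st.py
```

```text
t 14.45 along 58.62 lat -0.83 z 48.25 F along -11.87 lat -5.06 z 4.07 T [-2.252  0.415  0.245] j6 0.112 w 11.4
u_tool [ 0.406  0.914 -0.004] xang 167.2
eff [  6.266 -43.446  24.06   -0.352   3.423  -0.696]
```

Request:
{"op": "carry_out", "data": {
  "increments": [
    {"travel": [0, 0, 0], "twist": 5},
    {"travel": [0, 0, 0.0], "twist": 10}
  ]
}}

```text
time_s: 14.65
tool_pos: [530.3, 19.5, 48.2]
tool_rot: [-0.002, 0.198, 0.98, -0.003]
force: [-2.3, -11.7, 4.6]
grip_width: 11.5
```

```bash
python3 st.py
```

```text
t 14.65 along 58.76 lat -0.75 z 48.24 F along -11.01 lat -4.5 z 4.64 T [-2.181  0.285  0.312] j6 0.286 w 11.5
u_tool [ 0.559  0.829 -0.004] xang 157.22
eff [  5.989 -43.568  24.027  -0.253   3.255  -0.615]
```

Request:
{"op": "carry_out", "data": {
  "increments": [
    {"travel": [0, 0, 0], "twist": 5},
    {"travel": [0, 0, 0.0], "twist": 10},
    {"travel": [0, 0, 0.0], "twist": 10}
  ]
}}

```text
time_s: 14.95
tool_pos: [530.4, 19.6, 48.2]
tool_rot: [-0.001, 0.282, 0.96, -0.003]
force: [-1.2, -11.5, 2.9]
grip_width: 11.7
```

```bash
python3 st.py
```

```text
t 14.95 along 58.86 lat -0.57 z 48.23 F along -11.06 lat -3.38 z 2.95 T [-2.046  0.221 -0.077] j6 0.459 w 11.7
u_tool [ 0.693  0.721 -0.003] xang 147.29
eff [  6.126 -43.686  23.966  -0.139   3.106   0.412]
```

Request:
{"op": "carry_out", "data": {
  "increments": [
    {"travel": [-0.0007, -0.0007, 0], "twist": 0},
    {"travel": [-0.0014, -0.0014, 0], "twist": 0},
    {"travel": [-0.0018, -0.0019, 0], "twist": 0},
    {"travel": [-0.0018, -0.0019, 0], "twist": 0}
  ]
}}

```text
time_s: 15.35
tool_pos: [530.4, 19.5, 48.2]
tool_rot: [-0.002, 0.28, 0.96, -0.0]
force: [-2.7, -3.1, 6.3]
grip_width: 11.7
```

```bash
python3 st.py
```

```text
t 15.35 along 58.78 lat -0.63 z 48.22 F along -2.49 lat -3.26 z 6.31 T [-0.495  0.395 -0.206] j6 0.453 w 11.7
u_tool [0.691 0.723 0.002] xang 147.46
eff [  1.459 -43.042  24.512  -0.839   0.783  -0.216]
```

Request:
{"op": "carry_out", "data": {
  "increments": [
    {"travel": [-0.0002, -0.0002, 0], "twist": 0},
    {"travel": [-0.0002, -0.0002, 0], "twist": 0},
    {"travel": [-0.0002, -0.0002, 0], "twist": 0},
    {"travel": [-0.0002, -0.0002, 0], "twist": 0},
    {"travel": [-0.0002, -0.0002, 0], "twist": 0}
  ],
  "claw": 0.45
}}

```text
time_s: 15.85
tool_pos: [533.0, 19.1, 48.4]
tool_rot: [-0.0, 0.28, 0.96, 0.0]
force: [0.0, -0.2, -0.7]
grip_width: 38.5
```

Request:
{"op": "carry_out", "data": {
  "increments": [
    {"travel": [0, 0, -0.01], "twist": 0},
    {"travel": [0, 0, -0.03], "twist": 0},
    {"travel": [0, 0, -0.06], "twist": 0},
    {"travel": [0, 0, -0.1], "twist": 0},
    {"travel": [0, 0, -0.14], "twist": 0},
    {"travel": [0, 0, -0.18], "twist": 0},
    {"travel": [0, 0, -0.2], "twist": 0},
    {"travel": [0, 0, -0.2], "twist": 0}
  ]
}}

```text
time_s: 16.65
tool_pos: [535.1, 18.7, 253.2]
tool_rot: [0.004, 0.28, 0.96, 0.001]
force: [0.8, -1.0, 0.0]
grip_width: 38.6
```

```bash
python3 st.py
python3 - <<'E'
from h import *
f,T=look('wrist','w3.png')
P=cloud(f,T);X,Y,Z=P[...,0],P[...,1],P[...,2]
m=((Z>69)&(Z<80)&(abs(X-531)<40)&(abs(Y-19)<40)).astype(np.uint8)
n,l,st,c=cv2.connectedComponentsWithStats(m);i=1+np.argmax(st[1:,4])
r=cv2.minAreaRect(P[l==i][:,:2].astype(np.float32));print('wing',np.round(r[0],1),np.round(r[1],1),r[2])
E
```

```text
t 16.65 along 57.03 lat 3.84 z 253.21 F along -1.17 lat 0.58 z 0.0 T [-0.009  0.015 -0.017] j6 0.452 w 38.6
u_tool [ 0.691  0.723 -0.002] xang 147.49
eff [ 1.5000e-02 -4.3363e+01  3.0441e+01  6.0800e-01 -2.0000e-03  0.0000e+00]
wing [531.4  17.7] [12.  52.7] 57.016639709472656
```

View pics/w3.png

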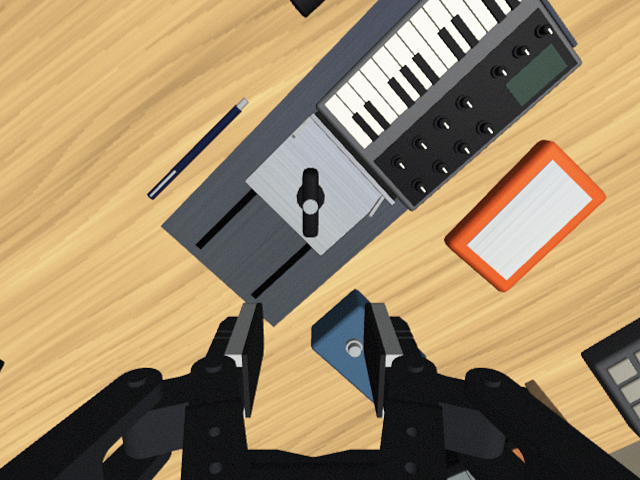

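The jaw is against the synth with no visible gap, near (350,160). The synth is against the stop near (575,45), and the pen and pedal look undisturbed. The wing now points at 147°, 180° clockwise from where it started and matching the tool, so it didn't slip. I'm handing in.

```bash
python3 -c "
from workcell import arm
print(arm.sign_off())"
```

```text
the job is handed in; nothing more can be done
None
```

I pushed the synth home against the end stop, tightened the knob about 50° past first touch, let go and lifted clear. The job is handed in at about 17 s; no verdict was reported.

- **Push:** I gripped the wing and slid the jaw about 57 mm. Along-push force peaked at 17.5 N, and pushing further no longer moved the jaw. The top-camera depth showed an even seam between synth and stop across the full width, so it was square.
- **Tightening:** I kept 11–16 N of push on while turning the knob 180° clockwise in all. Torque read about 0.1 N m before first touch, then 0.31 N m near the end, rising about 0.005 N m per degree (0.007 expected). The last 10° was only read after settling.
- **After letting go:** the jaw was still against the synth and the synth still against the stop. The wing's angle matched the tool's, so it hadn't slipped. The pen and pedal looked undisturbed; I did not re-measure the other bystanders.

**Least certain:** the exact point of first touch. Torque readings scattered by about 0.04 N m, so the final angle is 45–63° past it (0.8–1.1 rad), inside the 0.45–1.4 rad window. I had no direct reading of the screw's bearing force.

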